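# Sort the microscope bench's oddments into their coloured trays

### The arm

A 6-joint arm with a two-finger parallel gripper is mounted at the origin on a cart in front of the work surface, level with it; the furniture and walls round the work are solid. World frame = base frame: x ahead of the robot, y to its left, z up, the work surface at z = 0. Lengths are in mm, angles in rad, forces in N, time in s.
With the tool pointing down it reaches from about 400 to 925 mm from the base axis. Payload 12.5 kg.
Tool frame: the origin (TCP) lies at the very end of the fingers, on their centre line; the grasp point (between the pads) lies 19 mm behind it; z points along the fingers, y is the line along which they close (so a half turn about z gives the same grasp; the last joint's range is limited). The gripper opens to 95 mm and grips with 3 to 60 N. Pads are 20 mm wide; open, the fingers measure 119 mm over their backs; the gripper's body (75 mm by 180 mm) begins 59 mm behind the grasp point.
Start: joints at [1.16, 0.491, 1.559, -0, 1.092, -0.106], TCP at [187.547, 596.215, 214.661] pointing down, gripper open.
Joint ranges: [-3.1, 3.1], [-0.84, 2.19], [0.05, 2.79], [-1.13, 4.28], [0.06, 2.93], [-2.69, 2.69]. Speed limits (rad/s): [2.22, 2.22, 2.79, 3.14, 3.14, 3.14].

### API

Orientations are given as [roll, pitch, yaw] about the fixed x, y, z axes, in that order (R = Rz(yaw) Ry(pitch) Rx(roll)).
In Python, from cell import state, read_camera, camera_info, job_done gives the robot as it stands.
- The arm moves only by the tool step_hand, called after "Emit:" as a command line: name --argument value ..., lists and objects as JSON in quotes. Schema: {"type":"object","properties":{"segments":{"type":"array","items":{"type":"array","items":{"type":"array","items":{"type":"number"},"minItems":5,"maxItems":5},"minItems":1,"maxItems":5},"minItems":1,"maxItems":1},"only":{"type":"string"},"quiet":{"type":"boolean"},"lines":{"type":"string"}},"required":["segments"],"additionalProperties":false}. segments is a list that holds a single list of rows (three levels of brackets), with 1 to 5 rows, each of 5 numbers: dx, dy, dz in mm, then a turn about the tool's z in rad, then the opening from 0.0 (shut) to 1.0 (fully open); each row is the pose to reach, as a shift and turn from the pose commanded when the call began, along the tool's axes at that moment; what a row does not reach only later rows make up. A row lasts 1/12 s, in which the tool goes at most 41.7 mm and 0.125 rad, less where a joint would pass 70% of its speed; a pose out of reach is approached as far as the arm can. The fingers move at their own pace and stop on an object; the grip force is fixed at half the most. Time passes only in rows, so rows that do not move let the fingers close. The tool returns the time, the measured TCP pose, the force, the opening and the grip force at its end. only (a regular expression) keeps the lines of the reply that match it, lines (a string "A,B") keeps lines A to B, and quiet returns only ok. Input that does not fit is refused with a message, and nothing moves.
- state(): the state, without advancing time (a new reading comes with each control period).
- read_camera(name): name is "scene" or "top" or "wrist"; returns (picture, depth): 384x512x3 uint8, red, green, blue; 384x512 float32, mm along the optical axis (not along the pixel's ray), 0 where there is no reading.
- camera_info(name): a dict with "vertical_fov" (degrees; the focal length in pixels is half the picture's height over the tangent of half this angle, whatever the lens; pixels are square), "cx", "cy" (the principal point, pixels), "dist_coeffs" ([k1, k2, p1, p2, k3] as OpenCV has them; the pictures are not rectified), "origin" and "attitude" of the camera in the world. Camera axes: x right, y down, z forward; pixel columns grow to the right and rows downward; lengths in mm; the calibration is good to about 2 mm. A picture is of the moment at which its call begins: read the wrist's pose just before it. camera_info takes no time and is no camera call; for the wrist camera it gives the pose at the moment of the call.
- job_done(): hands the job in; it is judged then, once.
The state is a dict: "t": time; "joints": joint angles; "qvel": joint speeds; "tau": joint torques, N m; "eef_pos": TCP position; "tcp_rot": TCP orientation; "ft_force": force on the tool from outside, world axes, zero at the start; "moment": the same for the moment, N m; "opening": opening from 0.0 (shut) to 1.0 (fully open); "grip_force": force on a finger pad.
Only numpy, scipy, OpenCV 4.12 (cv2) and the standard library are available. Lean on these libraries where they do the work, as an engineer would, in place of code of your own. Each camera call takes 0.05 s, during which the arm holds its last target. There are 200 camera calls.

### The job

Sort the things at the front of the desk into the trays: the red-capped bottle and the brown black-capped bottle into the blue tray, the light blue carton and the orange-lidded carton into the white tray, and the black objective pot with the grey cap into the yellow tray. Each must sit flat on its tray's floor, right way up, and the bottles must never be tipped over. Leave the tally counter and the timer where they are.

Things in the scene. Friction and masses are not known exactly. Their poses are not given: they have to be found in the camera images.
- stain_bottle: reagent bottle, white with a pink label band and a red cap. Round body 30 mm in diameter and 56 mm high, cap 18 mm in diameter above it, 70 mm high in all, about 60 g. Stands upright. Origin: centre of its underside; z up.
- immersion_oil: reagent bottle, light brown with an ochre label band and a black cap. Round body 28 mm in diameter and 53 mm high, cap 17 mm in diameter above it, 66 mm high in all, about 60 g. Stands upright. Origin: centre of its underside; z up.
- coverslip_box: flat carton, light blue with a white label on top: 39 (x) x 47 (y) x 16 (z) mm, about 30 g. Lies flat, label up. Origin: centre of its underside; grip it across its x (39 mm). (A similar carton lies far back near the wall, out of the work area: not that one.) Its x axis starts within 21 degrees of the robot's x.
- fuse_box: flat carton, grey with an orange lid (closed) and a white label on top: 29 (x) x 45 (y) x 18 (z) mm, about 20 g. Lies flat, lid up. Origin: centre of its underside; grip it across its x (29 mm). (A similar carton lies far back near the wall, out of the work area: not that one.) Its x axis starts within 21 degrees of the robot's x.
- objective_pot: round pot holding a spare microscope objective, black with a grey ribbed cap: body 31 mm in diameter, cap 33 mm in diameter from 28 mm up, 42 mm high in all, about 80 g. Stands upright. Origin: centre of its underside; z up.
- blue_tray: blue plastic sorting tray, open on top, fixed to the desk: the tray for the two bottles. Outside 104 (x) x 136 (y) mm, walls and floor 4 mm thick, rim 14 mm above the desk, inner floor 96 x 128 mm at 4 mm above the desk, of the same colour. Origin: centre of its underside on the desk; x and y run along its sides, z up. Turned at most 4 degrees from the robot's axes.
- white_tray: white plastic sorting tray, open on top, fixed to the desk: the tray for the two flat cartons. Outside 104 (x) x 136 (y) mm, walls and floor 4 mm thick, rim 14 mm above the desk, inner floor 96 x 128 mm at 4 mm above the desk, of the same colour. Origin: centre of its underside on the desk; x and y run along its sides, z up. Turned at most 4 degrees from the robot's axes.
- yellow_tray: yellow plastic sorting tray, open on top, fixed to the desk: the tray for the objective pot. Outside 104 (x) x 136 (y) mm, walls and floor 4 mm thick, rim 14 mm above the desk, inner floor 96 x 128 mm at 4 mm above the desk, of the same colour. Origin: centre of its underside on the desk; x and y run along its sides, z up. Turned at most 4 degrees from the robot's axes.
- tally_counter: hand tally counter, a white and grey disc with a small window: 52 x 44 x 21 mm, loose, stands among the things to sort and is not to be sorted; it stays where it is. Origin: centre of its underside.
- timer: bench timer, flat and light grey with a display and three keys: 60 x 62 x 19 mm, loose, on the right between the mixer and the microscope; it stays where it is. Origin: centre of its underside.
Things that resemble listed ones, but are neither listed nor needed, are in the scene too. What is shaped like the objective_pot but purple or turquoise is not meant.

How it is judged:
By the outcome, as a careful person would: the job done as asked, in the order asked, and still so for the second after the job is handed in, with the robot touching nothing.
It also fails if it takes over 112 s, if anything falls off the work surface, if the arm or the gripper's body presses on something with over 40 N, if the wrist force passes 120 N, or if a joint passes its speed limit or range.

## Working session

There is one attempt and no reset: what is moved stays moved. The work goes in short steps, Python scripts to look and compute and a tool call to move; the robot and the scene stay as the last step left them, time stands still between calls to the robot, and variables do not carry over. Pictures are saved under pics/ and viewed, at most 14 in all, crops included, and the job is handed in when it is done.

```bash
mkdir -p pics
```

Run:
```python
from cell import *
import cv2,numpy as np
s=state();print(s)
for n in ["scene","top"]:
    print(n,camera_info(n)); p,d=read_camera(n)
    np.savez(f"{n}0.npz",p=p,d=d)
    cv2.imwrite(f"pics/{n}0.png",cv2.resize(p[:,:,::-1],(800,600),interpolation=cv2.INTER_CUBIC))
```

```text
{'t': 0.0, 'joints': array([ 1.16040318e+00,  4.91516964e-01,  1.55947837e+00,  1.67375935e-05,
        1.09170333e+00, -1.05641089e-01]), 'qvel': array([ 0.00034291,  0.00077262, -0.00069173,  0.00068782,  0.00168983,
        0.00156431]), 'tau': array([-8.99484075e-04, -6.12616253e+01, -2.58189833e+01,  6.91251713e-02,
        4.82016010e-02, -9.91613797e-05]), 'eef_pos': array([187.43019777, 595.96178231, 214.07825454]), 'tcp_rot': array([-3.14049437e+00, -1.31385159e-04,  2.83683280e+00]), 'ft_force': array([ 0.06725637, -0.19941552,  0.08328263]), 'moment': array([-0.03320102, -0.03617959,  0.03801415]), 'grip_force': 0.0, 'opening': 1.001728935354561}
scene {'vertical_fov': 42.23661425970705, 'cx': 258.89973522148523, 'cy': 191.27455900057842, 'dist_coeffs': array([-0.17306516,  0.        ,  0.        ,  0.        ,  0.        ]), 'origin': array([-102.61638753, -397.35460304,  809.54121645]), 'attitude': array([-2.2586496 , -0.01197832, -0.92762218])}
top {'vertical_fov': 55.39032387022873, 'cx': 248.58148850113204, 'cy': 192.58127887450473, 'dist_coeffs': array([-0.00021877,  0.        ,  0.        ,  0.        ,  0.        ]), 'origin': array([475.54080004, 142.66182157, 865.69562538]), 'attitude': array([-2.94560617,  0.0074497 , -1.58340804])}
```

View pics/scene0.png

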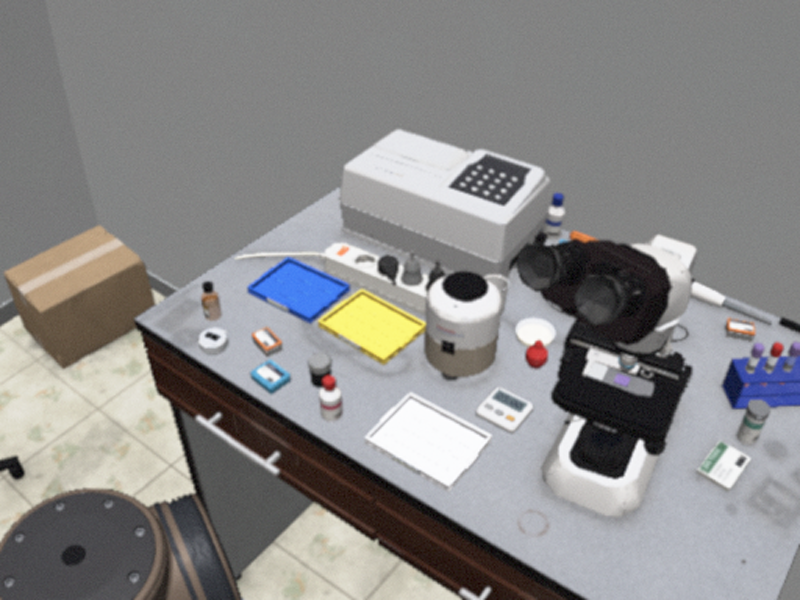

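View pics/top0.png

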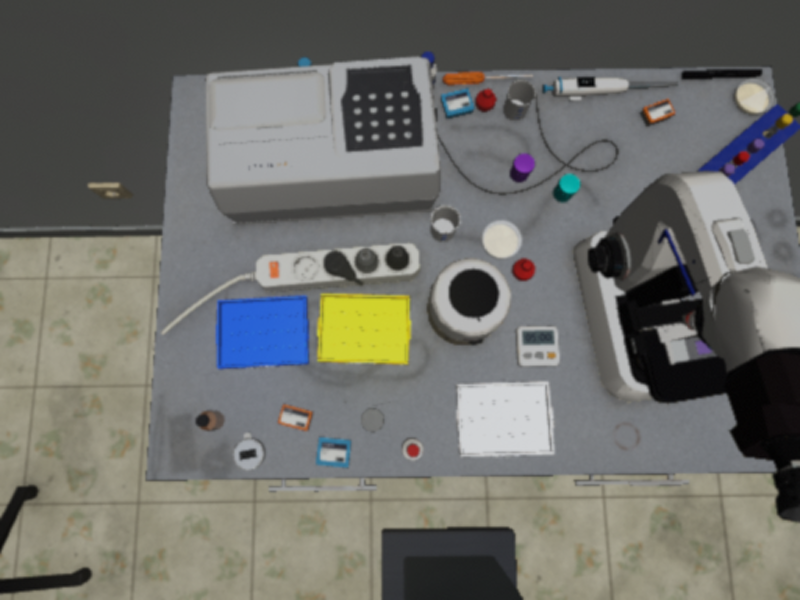

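Scene view: brown bottle (210,302), counter (212,340), orange carton (267,340), blue carton (270,376), pot (320,370), red-capped bottle (330,398). Trays: blue (300,288), yellow (372,325), white (428,438). The lookalikes are far away: cartons, purple and turquoise pots near the wall, and the grey-capped bottle at (755,420). In the top view the same things are at brown (210,420), counter (248,455), orange (295,417), blue (334,452), pot (372,420), red (413,450), timer (538,345).

Create h.py:
```python
import numpy as np,cv2
from scipy.spatial.transform import Rotation as R
from cell import *
def K(ci):
    f=192/np.tan(np.radians(ci["vertical_fov"]/2)); return np.array([[f,0,ci["cx"]],[0,f,ci["cy"]],[0,0,1]])
def rays(ci,uv):
    n=cv2.undistortPoints(np.array(uv,float).reshape(-1,1,2),K(ci),ci["dist_coeffs"]).reshape(-1,2)
    return np.c_[n,np.ones(len(n))]@R.from_euler("xyz",ci["attitude"]).as_matrix().T
def onplane(ci,uv,z):
    r=rays(ci,uv); o=np.array(ci["origin"]); return o+r*((z-o[2])/r[:,2])[:,None]
def cloud(ci,d):
    v,u=np.mgrid[0:384,0:512]; r=rays(ci,np.stack([u,v],-1).reshape(-1,2))
    return (ci["origin"]+r*d.reshape(-1,1)).reshape(384,512,3)
def blob(mask,box=None,amin=8):
    m=mask.astype(np.uint8)
    if box is not None:
        w=np.zeros_like(m);x0,y0,x1,y1=box;w[y0:y1,x0:x1]=1;m=m*w
    n,l,st,c=cv2.connectedComponentsWithStats(m,connectivity=8)
    i=1+np.argmax(st[1:,4]); return (l==i),c[i],st[i]
```

Run:
```python
from h import *
z=np.load("top0.npz");p,d=z["p"],z["d"];ci=camera_info("top")
hsv=cv2.cvtColor(p,cv2.COLOR_RGB2HSV);H,S,V=[hsv[...,i].astype(int) for i in range(3)]
C=cloud(ci,d)
g=lambda x0,y0,x1,y1:tuple(int(v*.64) for v in(x0,y0,x1,y1))
def rect(name,mask,box,h):
    m,c,st=blob(mask,box); cn=max(cv2.findContours(m.astype(np.uint8),0,1)[0],key=cv2.contourArea)
    P=onplane(ci,cn.reshape(-1,2),h)[:,:2].astype(np.float32); (cx,cy),(w,hh),a=cv2.minAreaRect(P)
    print(name,st[4],"c",round(cx,1),round(cy,1),"wh",round(w,1),round(hh,1),"ang",round(a,1),"depthz",np.round(np.percentile(C[m][:,2],[10,50,90])))
rect("blue",(abs(H-110)<12)&(S>150),g(200,280,315,380),14)
rect("yellow",(abs(H-29)<8)&(S>120),g(310,280,420,380),14)
rect("white",(S<40)&(V>190),g(440,370,570,470),14)
rect("fuse",((H<18)&(S>90))|((V>190)&(S<50)),g(270,395,320,440),18)
rect("cover",((abs(H-100)<15)&(S>90))|((V>190)&(S<50)),g(308,430,360,475),16)
rect("counter",(V>170)&(S<50),g(225,430,270,480),21)
rect("timer",(V>150)&(S<60),g(510,320,565,375),19)
rect("redcap",((H<8)|(H>172))&(S>120),g(395,430,430,470),70)
rect("brownbottle",(H<25)&(S>60),g(180,400,230,440),50)
for n,b,lo in [("pot",g(350,400,395,440),25),("stain",g(395,430,435,470),30),("oil",g(180,400,235,440),30),("stainT",g(395,430,435,470),60),("oilT",g(180,400,235,440),57)]:
    x0,y0,x1,y1=b;q=C[y0:y1,x0:x1].reshape(-1,3);k=q[(q[:,2]>lo)&(q[:,2]<120)]
    print(n,len(k),k.mean(0).round(1) if len(k) else "",(k.min(0).round(),k.max(0).round()) if len(k) else "")
```

```text
blue 2508 c 601.2 339.2 wh 103.0 137.0 ang 2.4 depthz [ 3.  5. 13.]
yellow 2561 c 604.2 185.4 wh 139.2 104.5 ang 88.9 depthz [ 3.  5. 13.]
white 2427 c 468.0 -17.7 wh 102.5 130.7 ang 0.2 depthz [2. 4. 7.]
fuse 107 c 473.9 285.7 wh 45.3 28.7 ang 74.5 depthz [17. 18. 20.]
cover 191 c 424.0 229.9 wh 47.1 38.8 ang 83.8 depthz [15. 16. 18.]
counter 106 c 421.7 351.4 wh 35.1 33.7 ang 1.8 depthz [19. 21. 23.]
timer 368 c 573.6 -74.3 wh 58.8 55.9 ang 89.2 depthz [15. 17. 19.]
redcap 43 c 428.1 116.7 wh 12.7 12.3 ang 89.3 depthz [69. 71. 73.]
brownbottle 72 c 471.4 400.0 wh 19.0 23.9 ang 86.4 depthz [41. 46. 50.]
pot 177 [469.5 172.3  42.5] (array([455., 157.,  39.]), array([485., 188.,  47.]))
stain 160 [429.1 117.2  55.1] (array([414., 103.,  32.]), array([443., 131.,  74.]))
oil 149 [471.3 402.7  51.9] (array([457., 393.,  32.]), array([484., 419.,  69.]))
stainT 60 [428.7 116.6  70.4] (array([420., 108.,  61.]), array([436., 125.,  74.]))
oilT 57 [471.6 405.7  65.4] (array([464., 399.,  58.]), array([479., 414.,  69.]))
```

Run:
```python
from h import *
z=np.load("scene0.npz");p,d=z["p"],z["d"];ci=camera_info("scene");C=cloud(ci,d)
cv2.imwrite("pics/c1.png",cv2.resize(p[170:290,110:300,::-1],(798,504),interpolation=cv2.INTER_CUBIC))
g=lambda x0,y0,x1,y1:tuple(int(v*.64) for v in(x0,y0,x1,y1))
for n,b,lo in [("pot",g(300,345,335,392),15),("stain",g(315,370,345,425),20),("oil",g(195,275,225,325),20)]:
    x0,y0,x1,y1=b;q=C[y0:y1,x0:x1].reshape(-1,3);k=q[(q[:,2]>lo)&(q[:,2]<120)]
    print(n,len(k),k.mean(0).round(1),k.min(0).round(),k.max(0).round())
```

```text
pot 275 [453.8 153.7  42.7] [416. 104.  15.] [482. 185.  71.]
stain 324 [428.2 118.5  43.1] [411.  99.  20.] [472. 168.  71.]
oil 185 [464.9 399.   43.4] [453. 389.  20.] [482. 420.  68.]
```

View pics/c1.png

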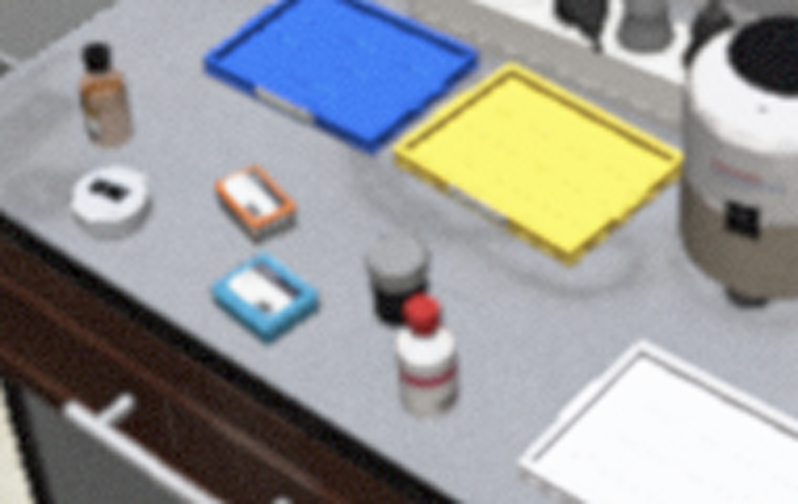

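The crop confirms the choice: oil (105,95), counter (110,200), fuse box (257,203), coverslip box (265,297), pot with grey cap (398,275), stain bottle (425,360). First I check obstacle heights, then make the first move.

Create to.py:
```python
# usage: to.py x y z yawdeg -> shift in tool axes from measured pose
import sys; from h import *
s=state(); t=np.array([float(v) for v in sys.argv[1:5]]); M=R.from_euler("xyz",s["tcp_rot"]).as_matrix()
print("at",s["eef_pos"].round(1),"yaw",round(np.degrees(s["tcp_rot"][2]),1),"->",(M.T@(t[:3]-s["eef_pos"])).round(1),"turn",round(s["tcp_rot"][2]-np.radians(t[3]),3),"t",round(s["t"],1))
```

Run:
```python
from h import *
z=np.load("top0.npz");C=cloud(camera_info("top"),z["d"])
for x in range(650,760,20):
    print(x,[int(np.max(C[(abs(C[...,0]-x)<10)&(abs(C[...,1]-y)<10)][:,2],initial=-1)) for y in range(60,420,20)])
```

```text
650 [145, 132, 3, 16, 15, 17, 17, 16, 18, 17, 16, 15, 17, 15, 17, 17, 16, 16]
670 [132, 128, 3, 43, 42, 43, 58, 63, 62, 50, 44, 45, 46, 44, 44, 3, 18, 17]
690 [3, 4, 43, 82, 83, 77, 98, 71, 64, 64, 44, 44, 44, 47, 44, 21, 19, 4]
710 [3, 4, 43, 81, 98, 74, 97, 69, 65, 63, 44, 46, 45, 44, 43, 2, 3, 3]
730 [41, 3, 43, 43, 45, 43, 42, 43, 42, 3, 2, 2, 3, 4, 3, 4, 3, 3]
750 [56, 56, 3, 4, 4, 3, 3, 4, 2, 3, 3, 2, 3, 3, 5, 4, 3, 4]
```

Emit:
step_hand --segments '[[[-190, -66, 0, 0.62, 1], [-190, -66, 0, 0.62, 1], [-190, -66, 0, 0.62, 0.6], [-190, -66, 0, 0.62, 0.6], [-190, -66, 0, 0.62, 0.6]]]'

```text
t: 0.52
eef_pos: [350.7, 474.4, 214.4]
tcp_rot: [-3.141, 0.0, 2.21]
ft_force: [-0.2, 0.7, -0.3]
opening: 0.842
grip_force: 0.0
```

```bash
python3 to.py 428.5 117 130 90
```

```text
at [350.7 474.4 214.4] yaw 126.6 -> [-333.2 -150.8   84.6] turn 0.639 t 0.5
```

Emit:
step_hand --segments '[[[-185, -80, 0, 0.62, 0.6], [-185, -80, 0, 0.62, 0.6], [-185, -80, 0, 0.62, 0.6], [-185, -80, 0, 0.62, 0.6], [-185, -80, 0, 0.62, 0.6]]]' --quiet true

```text
ok
```

```bash
python3 to.py 428.5 117 130 90
```

```text
at [396.4 277.9 214.5] yaw 91.1 -> [-161.5   29.    84.5] turn 0.019 t 0.9
```

Emit:
step_hand --segments '[[[-161.5, 29, 84, 0.019, 0.6], [-161.5, 29, 84, 0.019, 0.6], [-161.5, 29, 84, 0.019, 0.6], [-161.5, 29, 84, 0.019, 0.6], [-161.5, 29, 84, 0.019, 0.6]]]'

```text
t: 1.35
eef_pos: [429.2, 116.5, 128.8]
tcp_rot: [-3.139, 0.001, 1.576]
ft_force: [0.1, 0.2, -0.1]
opening: 0.599
grip_force: 0.0
```

Run:
```python
from h import *
ci=camera_info("wrist");p,d=read_camera("wrist");C=cloud(ci,d)
print(ci["origin"])
cv2.imwrite("pics/w1.png",p[:,:,::-1])
k=(C[...,2]>55)&(C[...,2]<85)&(abs(C[...,0]-428)<40)&(abs(C[...,1]-117)<40)
print(k.sum(),C[k].mean(0),C[k].min(0),C[k].max(0))
```

```bash
python3 to.py 428.5 117 11 90
```

```text
[429.34569838 191.00851496 297.61016087]
390 [427.52060133 116.49884223  67.38918659] [418.63935449 106.68474658  55.53711318] [435.9232743  123.8010551   70.40514998]
at [429.4 115.7 128.2] yaw 90.2 -> [  1.4  -0.5 117.2] turn 0.004 t 1.4
```

View pics/w1.png

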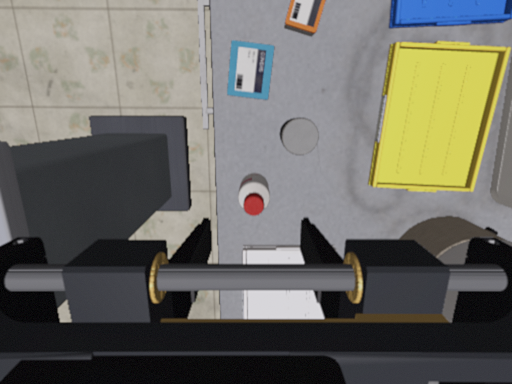

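Wrist view: red-capped bottle at (254,200), centred between the fingers at (205,240) and (305,240), with pot (300,136) and carton (250,70) clear. I lower and grip.

Emit:
step_hand --segments '[[[1, -1, 30, 0, 0.6], [1, -1, 60, 0, 0.6], [1, -1, 90, 0, 0.6], [1, -1, 110, 0, 0.6], [1, -1, 117, 0, 0.6]]]'

```text
t: 1.82
eef_pos: [427.6, 120.8, 11.3]
tcp_rot: [-3.138, 0.0, 1.578]
ft_force: [0.0, -0.4, -0.8]
opening: 0.6
grip_force: 0.0
```

Emit:
step_hand --segments '[[[0, 0, 0, 0, 0.6], [0, 0, 0, 0, 0], [0, 0, 0, 0, 0], [0, 0, 0, 0, 0], [0, 0, 0, 0, 0]]]'

```text
t: 2.23
eef_pos: [429.1, 120.8, 14.6]
tcp_rot: [3.14, -0.0, 1.578]
ft_force: [-0.1, -0.4, -1.2]
opening: 0.375
grip_force: 0.0
```

Emit:
step_hand --segments '[[[0, 0, 0, 0, 0], [0, 0, 0, 0, 0], [0, 0, 0, 0, 0]]]'

```text
t: 2.48
eef_pos: [428.9, 120.7, 14.4]
tcp_rot: [3.14, -0.0, 1.578]
ft_force: [-1.2, 0.4, 9.8]
opening: 0.307
grip_force: 30.0
```

```bash
python3 to.py 590 305 110 90
```

```text
at [428.9 120.7  14.4] yaw 90.4 -> [183.2 162.5 -95.4] turn 0.007 t 2.5
```

Emit:
step_hand --segments '[[[0, 0, -20, 0, 0], [0, 0, -60, 0, 0], [0, 0, -95, 0, 0], [30, 26, -95, 0, 0], [60, 52, -95, 0, 0]]]'

```text
t: 2.9
eef_pos: [481.4, 181.4, 112.0]
tcp_rot: [3.136, -0.001, 1.575]
ft_force: [0.7, -0.7, -0.5]
opening: 0.312
grip_force: 30.0
```

```bash
python3 to.py 590 305 110 90
```

```text
at [481.4 181.4 112. ] yaw 90.3 -> [123.1 109.1   2.8] turn 0.005 t 2.9
```

Emit:
step_hand --segments '[[[30, 27, 0, 0, 0], [60, 53, 0, 0, 0], [90, 80, 0, 0, 0], [112, 100, 0, 0, 0], [123, 109, 0, 0, 0]]]'

```text
t: 3.32
eef_pos: [590.2, 307.5, 108.6]
tcp_rot: [3.14, -0.001, 1.579]
ft_force: [-0.7, -0.7, -0.6]
opening: 0.305
grip_force: 30.0
```

Emit:
step_hand --segments '[[[0, 0, 0, 0, 0], [0, 0, 0, 0, 0]]]'

```text
t: 3.48
eef_pos: [587.8, 304.8, 108.2]
tcp_rot: [-3.141, 0.0, 1.579]
ft_force: [-0.0, 0.4, -0.6]
opening: 0.309
grip_force: 30.0
```

```bash
python3 to.py 590 305 20 90
```

Run:
```python
from h import *
ci=camera_info("wrist");p,d=read_camera("wrist")
cv2.imwrite("pics/w2.png",p[:,:,::-1])
```

```text
at [587.8 304.8 108.2] yaw 90.4 -> [ 0.2  2.3 88.2] turn 0.008 t 3.5
```

View pics/w2.png

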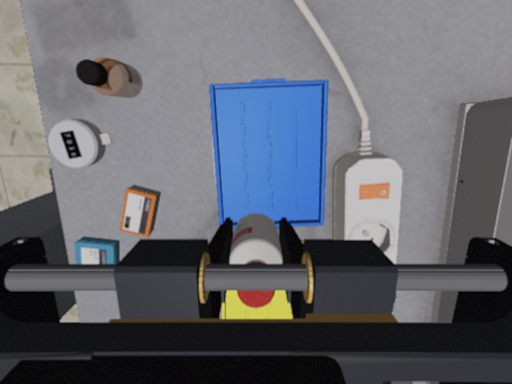

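Wrist view: bottle upright in the fingers at (256,250). Blue tray rim corners at (212,87), (326,80), (324,226), (221,228). I cast those before lowering.

Run:
```python
from h import *
print(onplane(camera_info("wrist"),[(212,87),(326,80),(324,226),(221,228)],14).round(0))
```

```text
[[549. 400.  14.]
 [648. 406.  14.]
 [656. 271.  14.]
 [554. 269.  14.]]
```

Emit:
step_hand --segments '[[[0, 2, 25, 0, 0], [0, 2, 50, 0, 0], [0, 2, 72, 0, 0], [0, 2, 82, 0, 0], [0, 2, 86, 0, 0]]]'

```text
t: 3.95
eef_pos: [589.3, 303.7, 21.4]
tcp_rot: [-3.139, 0.001, 1.577]
ft_force: [-0.7, -0.2, 0.3]
opening: 0.306
grip_force: 30.0
```

Emit:
step_hand --segments '[[[0, 0, 1, 0, 0], [0, 0, 2, 0, 0]]]'

```text
t: 4.12
eef_pos: [590.8, 304.7, 21.8]
tcp_rot: [3.14, -0.001, 1.577]
ft_force: [0.2, -0.4, 0.2]
opening: 0.305
grip_force: 30.0
```

Emit:
step_hand --segments '[[[0, 0, 1, 0, 0], [0, 0, 2, 0, 0], [0, 0, 2, 0, 0]]]'

```text
t: 4.37
eef_pos: [590.6, 304.9, 19.3]
tcp_rot: [3.141, -0.0, 1.578]
ft_force: [0.7, 0.6, -0.3]
opening: 0.306
grip_force: 30.0
```

Emit:
step_hand --segments '[[[0, 0, 1, 0, 0], [0, 0, 1, 0, 0]]]' --only "eef|ft"

```text
eef_pos: [590.6, 304.9, 18.4]
ft_force: [-0.3, -0.7, 3.9]
```

Emit:
step_hand --segments '[[[0, 0, 0, 0, 0.45], [0, 0, 0, 0, 0.45], [0, 0, 0, 0, 0.45]]]' --only "open|ft"

```text
ft_force: [-0.7, 0.3, 0.5]
opening: 0.433
```

Emit:
step_hand --segments '[[[0, 0, -25, 0, 0.45], [0, 0, -65, 0, 0.45], [0, 0, -100, 0, 0.5], [0, 0, -100, 0, 0.6], [0, 0, -100, 0, 0.6]]]' --quiet true

```text
ok
```

```bash
python3 to.py 471.5 405.5 120 90
```

```text
at [591.1 305.1 119.7] yaw 90.4 -> [ 101.2 -118.9   -0.6] turn 0.007 t 5.2
```

Emit:
step_hand --segments '[[[26, -30, 0, 0.007, 0.6], [52, -61, 0, 0.007, 0.6], [78, -92, 0, 0.007, 0.6], [95, -112, 0, 0.007, 0.6], [101, -119, 0, 0.007, 0.6]]]' --quiet true

```text
ok
```

Emit:
step_hand --segments '[[[0, 0, 0, 0, 0.6], [0, 0, 0, 0, 0.6]]]' --quiet true

```text
ok
```

Run:
```python
from h import *
ci=camera_info("wrist");p,d=read_camera("wrist");C=cloud(ci,d)
k=(C[...,2]>54)&(C[...,2]<80)&(abs(C[...,0]-471)<30)&(abs(C[...,1]-405)<30)
print(k.sum(),C[k].mean(0),C[k].min(0),C[k].max(0))
t=camera_info("top");q,d=read_camera("top");C=cloud(t,d)
k=(C[...,2]>30)&(C[...,2]<80)&(abs(C[...,0]-590)<25)&(abs(C[...,1]-305)<25)
print(k.sum(),C[k].mean(0),C[k].max(0))
cv2.imwrite("pics/w3.png",np.hstack([p[:,100:400],q[150:320,80:230].repeat(2,0).repeat(2,1)[:340] if 0 else cv2.resize(q[170:330,80:240],(384,384))])[:,:,::-1])
```

```bash
python3 to.py 471.5 405.5 13 90
```

```text
362 [470.6669041  406.83561709  63.61866436] [462.342081   398.10916289  54.04225697] [479.00266986 413.76458706  66.33746825]
159 [588.62527417 297.16538413  57.33462695] [604.45018422 315.77495517  76.65366847]
at [471.7 404.  117.1] yaw 89.9 -> [  1.5  -0.2 104.1] turn -0.001 t 5.9
```

View pics/w3.png

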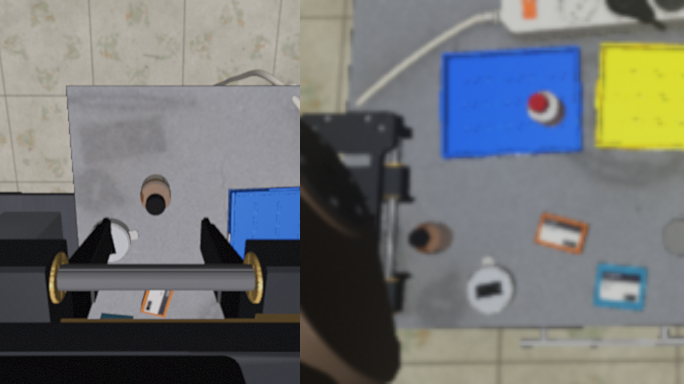

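The left half shows the oil bottle (155,195) centred between the fingers. The right half shows the stain bottle standing in the blue tray (545,107). I lower and grip.

Emit:
step_hand --segments '[[[2, -1, 30, 0, 0.6], [2, -1, 60, 0, 0.6], [2, -1, 85, 0, 0.6], [2, -1, 98, 0, 0.6], [2, -1, 104, 0, 0.6]]]' --only "eef|ft"

```text
eef_pos: [470.0, 405.6, 11.5]
ft_force: [0.6, -1.0, 0.7]
```

Emit:
step_hand --segments '[[[0, 0, 0, 0, 0.6], [0, 0, 0, 0, 0], [0, 0, 0, 0, 0], [0, 0, 0, 0, 0], [0, 0, 0, 0, 0]]]' --quiet true

```text
ok
```

Emit:
step_hand --segments '[[[0, 0, 0, 0, 0], [0, 0, 0, 0, 0], [0, 0, 0, 0, 0]]]'

```text
t: 6.97
eef_pos: [469.9, 407.2, 14.3]
tcp_rot: [3.141, -0.001, 1.571]
ft_force: [-0.4, 0.7, 5.7]
opening: 0.287
grip_force: 30.0
```

Emit:
step_hand --segments '[[[0, 0, -20, 0, 0], [0, 0, -60, 0, 0], [0, 0, -95, 0, 0], [0, 0, -95, 0, 0]]]'

```text
t: 7.3
eef_pos: [471.7, 408.6, 114.9]
tcp_rot: [3.134, -0.005, 1.571]
ft_force: [0.3, -0.1, 0.5]
opening: 0.285
grip_force: 30.0
```

```bash
python3 to.py 590 368 110 90
```

```text
at [471.7 408.6 114.9] yaw 90.0 -> [-40.6 118.3   5.6] turn 0.0 t 7.3
```

Emit:
step_hand --segments '[[[-10, 30, 0, 0, 0], [-20, 60, 0, 0, 0], [-31, 90, 0, 0, 0], [-38, 110, 0, 0, 0], [-40, 118, 0, 0, 0]]]' --quiet true

```text
ok
```

Emit:
step_hand --segments '[[[0, 0, 0, 0, 0], [0, 0, 0, 0, 0]]]' --quiet true

```text
ok
```

```bash
python3 to.py 590 368 18.5 90
```

```text
at [586.9 367.  107.9] yaw 90.0 -> [ 1.   3.2 89.4] turn -0.0 t 7.9
```

Emit:
step_hand --segments '[[[0, 2, 25, 0, 0], [0, 2, 50, 0, 0], [0, 2, 72, 0, 0], [0, 2, 82, 0, 0], [0, 2, 86, 0, 0]]]' --quiet true

```text
ok
```

Emit:
step_hand --segments '[[[0, 0, 1, 0, 0], [0, 0, 1, 0, 0], [0, 0, 1, 0, 0]]]' --only "eef|ft"

```text
eef_pos: [590.0, 367.5, 23.0]
ft_force: [0.5, -0.3, -0.1]
```

Emit:
step_hand --segments '[[[0, 0, 2, 0, 0], [0, 0, 3, 0, 0], [0, 0, 3, 0, 0]]]' --only "eef|ft"

```text
eef_pos: [589.7, 366.9, 18.9]
ft_force: [-0.8, 0.4, -0.5]
```

Emit:
step_hand --segments '[[[0, 0, 1, 0, 0], [0, 0, 1, 0, 0]]]' --only "eef|ft"

```text
eef_pos: [589.8, 367.0, 18.3]
ft_force: [-0.8, -1.1, 4.3]
```

Emit:
step_hand --segments '[[[0, 0, 0, 0, 0.43], [0, 0, 0, 0, 0.43], [0, 0, 0, 0, 0.43]]]' --only "open|ft"

```text
ft_force: [-0.3, -0.0, -0.6]
opening: 0.411
```

Emit:
step_hand --segments '[[[0, 0, -25, 0, 0.43], [0, 0, -65, 0, 0.43], [0, 0, -100, 0, 0.5], [0, 0, -100, 0, 0.6], [0, 0, -100, 0, 0.6]]]' --quiet true

```text
ok
```

```bash
python3 to.py 424 230 100 83.8
```

```text
at [590.4 367.4 119.8] yaw 90.0 -> [-137.4 -166.5   18.9] turn 0.108 t 9.6
```

Emit:
step_hand --segments '[[[-25, -30, 0, 0.108, 0.6], [-50, -61, 0, 0.108, 0.6], [-75, -91, 0, 0.108, 0.6], [-100, -121, 0, 0.108, 0.6], [-115, -140, 8, 0.108, 0.6]]]' --quiet true

```text
ok
```

Emit:
step_hand --segments '[[[-19, -28, 11, 0, 0.6], [-19, -28, 11, 0, 0.6], [-19, -28, 11, 0, 0.6]]]' --quiet true

```text
ok
```

Run:
```python
from h import *
ci=camera_info("wrist");p,d=read_camera("wrist");C=cloud(ci,d)
np.savez("w4.npz",p=p,d=d)
cv2.imwrite("pics/w4.png",p[:,:,::-1])
k=((C[...,2]>11)&(C[...,2]<22)&(abs(C[...,0]-424)<35)&(abs(C[...,1]-230)<35))
m,_,st=blob(k);print(st,cv2.minAreaRect(C[m][:,:2].astype(np.float32)))
k=((C[...,2]>11)&(C[...,2]<24)&(abs(C[...,0]-474)<32)&(abs(C[...,1]-286)<32))
m,_,st=blob(k);print(st,cv2.minAreaRect(C[m][:,:2].astype(np.float32)))
```

```bash
python3 to.py 424 230 3 83.8
```

```text
[ 241  179   43   49 2059] ((423.37713623046875, 227.89697265625), (47.835514068603516, 38.875274658203125), 83.29114532470703)
[ 292  107   43   57 1801] ((473.2608337402344, 285.14471435546875), (45.12403869628906, 29.13665008544922), 75.0307388305664)
at [419.7 236.   98. ] yaw 83.8 -> [-5.5  5.1 95. ] turn 0.0 t 10.3
```

View pics/w4.png

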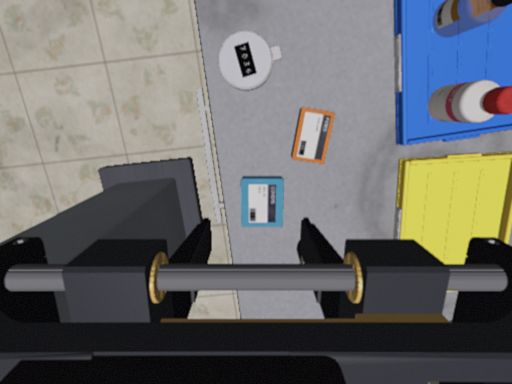

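Wrist view: coverslip carton (262,202), fuse box (313,136), counter (245,60), both bottles standing in the blue tray. The positions agree with the first measurement.

Emit:
step_hand --segments '[[[-6, 4, 30, 0, 0.6], [-6, 4, 60, 0, 0.6], [-6, 4, 75, 0, 0.6], [-6, 4, 82, 0, 0.6], [-6, 4, 84, 0, 0.6]]]' --quiet true

```text
ok
```

Emit:
step_hand --segments '[[[0, 0, 1, 0, 0.6], [0, 0, 1, 0, 0.6]]]' --only "eef|ft"

```text
eef_pos: [423.7, 230.0, 14.1]
ft_force: [0.4, -0.4, 0.3]
```

```bash
python3 to.py 423.5 229 4 83.5
```

```text
at [423.7 230.   14.1] yaw 83.8 -> [-1.1 -0.1 10.1] turn 0.006 t 10.9
```

Emit:
step_hand --segments '[[[-1, 0, 3, 0, 0.6], [-1, 0, 6, 0, 0.6], [-1, 0, 8, 0, 0.6], [-1, 0, 9, 0, 0.6], [-1, 0, 9, 0, 0.6]]]' --only "eef|ft"

```text
eef_pos: [423.0, 228.7, 4.6]
ft_force: [-0.1, 0.5, -0.3]
```

Emit:
step_hand --segments '[[[0, 0, 0, 0, 0], [0, 0, 0, 0, 0], [0, 0, 0, 0, 0], [0, 0, 0, 0, 0], [0, 0, 0, 0, 0]]]'

```text
t: 11.77
eef_pos: [423.1, 228.7, 4.7]
tcp_rot: [3.141, -0.0, 1.463]
ft_force: [-0.3, -0.2, 0.9]
opening: 0.415
grip_force: 30.0
```

Emit:
step_hand --segments '[[[0, 0, 0, 0, 0], [0, 0, 0, 0, 0]]]'

```text
t: 11.93
eef_pos: [423.1, 228.7, 4.7]
tcp_rot: [3.141, -0.0, 1.463]
ft_force: [-0.4, -0.2, 1.2]
opening: 0.407
grip_force: 30.0
```

Emit:
step_hand --segments '[[[0, 0, -20, 0, 0], [0, 0, -55, 0, 0], [0, 0, -85, 0, 0], [0, 0, -85, 0, 0]]]' --only "open|ft"

```text
ft_force: [-0.1, 1.0, 0.5]
opening: 0.408
```

```bash
python3 to.py 468 15 90 90
```

```text
at [424.7 229.4  93.9] yaw 83.8 -> [-208.5   66.1    3.7] turn -0.108 t 12.3
```

Emit:
step_hand --segments '[[[-35, 11, 0, -0.1, 0], [-70, 22, 0, -0.1, 0], [-105, 33, 0, -0.108, 0], [-140, 44, 0, -0.108, 0], [-175, 55, 0, -0.108, 0]]]' --quiet true

```text
ok
```

Emit:
step_hand --segments '[[[-25, 9, 0, 0, 0], [-34, 15, 0, 0, 0], [-34, 15, 0, 0, 0], [-34, 15, 0, 0, 0]]]' --quiet true

```text
ok
```

Run:
```python
from h import *
for n in ["top","scene"]:
    ci=camera_info(n);p,d=read_camera(n);np.savez(n+"1.npz",p=p,d=d)
p=np.load("scene1.npz")["p"];cv2.imwrite("pics/s5.png",cv2.resize(p[160:320,110:350,::-1],(720,480),interpolation=cv2.INTER_CUBIC))
# white tray by colour in the first top picture and rim heights
z=np.load("top0.npz");C=cloud(camera_info("top"),z["d"]);ci=camera_info("scene")
z=np.load("scene0.npz");V=z["p"].min(2)
m,c,st=blob(V>195,(225,245,325,315));cn=max(cv2.findContours(m.astype(np.uint8),0,1)[0],key=cv2.contourArea)
print(st,cv2.minAreaRect(onplane(ci,cn.reshape(-1,2),12)[:,:2].astype(np.float32)))
```

```bash
python3 to.py 468 15 9 90
```

```text
[ 233  251   82   62 2546] ((468.26483154296875, -20.316818237304688), (108.78410339355469, 143.24545288085938), 1.0675183534622192)
at [473.2  15.9  89.4] yaw 90.1 -> [-1.  -5.2 80.4] turn 0.001 t 13.1
```

View pics/s5.png

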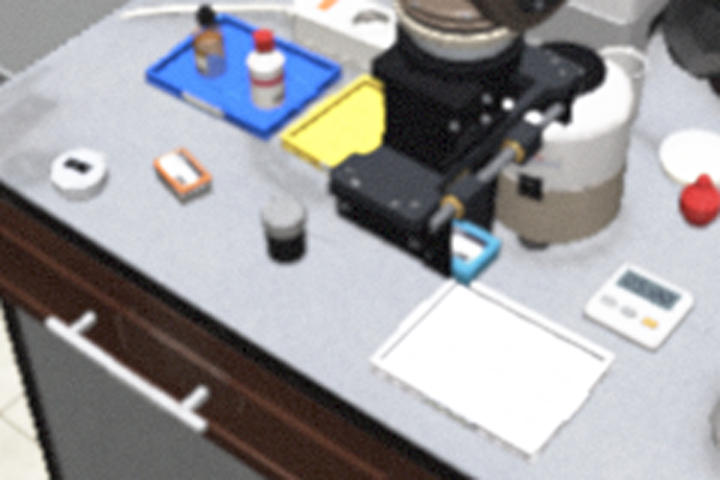

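The scene crop shows both bottles upright in the blue tray and the carton held over the white tray at (470,245), with the gripper near the mixer. I check that clearance.

Run:
```python
from h import *
z=np.load("top0.npz");C=cloud(camera_info("top"),z["d"])
k=(C[...,2]>60)&(abs(C[...,1]-60)<70)&(abs(C[...,0]-580)<70);print(C[k].min(0),C[k].max(0))
for y in range(0,110,10):
    q=C[k&(abs(C[...,1]-y)<5)]; print(y,q[:,0].min().round() if len(q) else None)
```

```text
[570.11838032  -9.93252023  60.04778259] [649.98304326  91.0949727  146.35637736]
0 588.0
10 580.0
20 571.0
30 570.0
40 573.0
50 574.0
60 578.0
70 583.0
80 591.0
90 605.0
100 None
```

Emit:
step_hand --segments '[[[-5, -10, 0, 0, 0], [-5, -10, 30, 0, 0], [-5, -10, 55, 0, 0], [-5, -10, 66, 0, 0], [-5, -10, 70, 0, 0]]]' --quiet true

```text
ok
```

Emit:
step_hand --segments '[[[0, 0, 1, 0, 0], [0, 0, 1, 0, 0]]]' --only "eef|ft"

```text
eef_pos: [463.5, 10.2, 19.0]
ft_force: [0.3, 0.2, 0.4]
```

```bash
python3 to.py 462 10 8.7 90
```

```text
at [463.5  10.2  19. ] yaw 90.0 -> [-0.2 -1.5 10.3] turn 0.001 t 13.7
```

Emit:
step_hand --segments '[[[0, 0, 3, 0, 0], [0, 0, 6, 0, 0], [0, 0, 8, 0, 0], [0, 0, 9, 0, 0], [0, 0, 9, 0, 0]]]' --only "eef|ft"

```text
eef_pos: [463.8, 9.8, 9.6]
ft_force: [0.0, 0.1, 0.8]
```

Emit:
step_hand --segments '[[[0, 0, 1, 0, 0], [0, 0, 1, 0, 0]]]' --only "eef|ft"

```text
eef_pos: [463.9, 9.8, 8.7]
ft_force: [0.3, 0.1, 0.3]
```

Emit:
step_hand --segments '[[[0, 0, 0.6, 0, 0], [0, 0, 0.6, 0, 0]]]' --only "eef|ft"

```text
eef_pos: [463.9, 9.8, 8.7]
ft_force: [-2.0, -0.0, 13.6]
```

Emit:
step_hand --segments '[[[0, 0, 0, 0, 0.55], [0, 0, 0, 0, 0.55], [0, 0, 0, 0, 0.55]]]' --only "open|ft"

```text
ft_force: [-0.5, -0.3, -0.2]
opening: 0.533
```

Emit:
step_hand --segments '[[[0, 0, -25, 0, 0.55], [0, 0, -60, 0, 0.55], [0, 0, -90, 0, 0.5], [0, 0, -90, 0, 0.5]]]' --quiet true

```text
ok
```

```bash
python3 to.py 473.5 285.5 90 75
```

```text
at [465.6   9.7 102.3] yaw 90.0 -> [275.8   7.8  12.1] turn 0.262 t 15.0
```

Emit:
step_hand --segments '[[[40, 1, 0, 0.1, 0.5], [80, 2, 0, 0.2, 0.5], [120, 4, 0, 0.262, 0.5], [160, 6, 0, 0.262, 0.5], [200, 7, 0, 0.262, 0.5]]]' --quiet true

```text
ok
```

```bash
python3 to.py 473.5 285.5 90 75
```

```text
at [470.5 211.7  97.6] yaw 74.9 -> [ 72.1 -16.3   7.6] turn -0.001 t 15.4
```

Emit:
step_hand --segments '[[[35, -8, 0, 0, 0.5], [60, -14, 0, 0, 0.5], [72, -16, 0, 0, 0.5], [72, -16, 30, 0, 0.5], [72, -16, 55, 0, 0.5]]]' --quiet true

```text
ok
```

Emit:
step_hand --segments '[[[0, 0, 20, 0, 0.5], [0, 0, 25, 0, 0.5], [0, 0, 25, 0, 0.5]]]' --quiet true

```text
ok
```

```bash
python3 to.py 473.5 285.5 5 75
```

```text
at [473.4 282.7  16.6] yaw 75.0 -> [ 2.8 -0.6 11.6] turn -0.001 t 16.1
```

Emit:
step_hand --segments '[[[3, 0, 3, 0, 0.5], [3, 0, 6, 0, 0.5], [3, 0, 9, 0, 0.5], [3, 0, 11, 0, 0.5], [3, 0, 11, 0, 0.5]]]' --only "eef|ft"

```text
eef_pos: [474.8, 286.3, 7.1]
ft_force: [-1.0, -0.3, 0.9]
```

Emit:
step_hand --segments '[[[0, 0, 0, 0, 0], [0, 0, 0, 0, 0], [0, 0, 0, 0, 0], [0, 0, 0, 0, 0], [0, 0, 0, 0, 0]]]' --quiet true

```text
ok
```

Emit:
step_hand --segments '[[[0, 0, 0, 0, 0], [0, 0, 0, 0, 0]]]'

```text
t: 17.12
eef_pos: [474.8, 286.4, 7.2]
tcp_rot: [3.141, -0.0, 1.309]
ft_force: [-1.2, -0.8, 2.2]
opening: 0.301
grip_force: 30.0
```

Emit:
step_hand --segments '[[[0, 0, -20, 0, 0], [0, 0, -55, 0, 0], [0, 0, -85, 0, 0], [0, 0, -85, 0, 0]]]' --only "open|ft"

```text
ft_force: [0.6, 0.3, 0.8]
opening: 0.299
```

```bash
python3 to.py 464 -52 90 90
```

```text
at [476.7 287.3  96.8] yaw 75.0 -> [-331.1   75.6    5.7] turn -0.262 t 17.4
```

Emit:
step_hand --segments '[[[-37, 8, 0, 0, 0], [-75, 17, 0, -0.1, 0], [-113, 26, 0, -0.2, 0], [-151, 35, 0, -0.262, 0], [-189, 43, 0, -0.262, 0]]]' --quiet true

```text
ok
```

```bash
python3 to.py 464 -52 90 90
```

```text
at [466.9  91.1  91.6] yaw 90.3 -> [-143.1   -3.6    1.6] turn 0.005 t 17.9
```

Emit:
step_hand --segments '[[[-35, 0, 0, 0, 0], [-75, -1, 0, 0, 0], [-115, -2, 0, 0, 0], [-135, -3, 0, 0, 0], [-143, -3, 0, 0, 0]]]' --quiet true

```text
ok
```

Emit:
step_hand --segments '[[[0, 0, 30, 0, 0], [0, 0, 55, 0, 0], [0, 0, 63, 0, 0], [0, 0, 63, 0, 0]]]' --quiet true

```text
ok
```

```bash
python3 to.py 464 -52 11.2 90
```

```text
at [463.4 -49.5  27.4] yaw 90.0 -> [-2.5  0.6 16.2] turn 0.001 t 18.6
```

Emit:
step_hand --segments '[[[-2, 0, 5, 0, 0], [-2, 0, 10, 0, 0], [-2, 0, 13, 0, 0], [-2, 0, 15, 0, 0], [-2, 0, 15, 0, 0]]]' --only "eef|ft"

```text
eef_pos: [464.4, -52.2, 14.1]
ft_force: [-1.0, -0.6, 0.6]
```

Emit:
step_hand --segments '[[[0, 0, 0.6, 0, 0], [0, 0, 0.6, 0, 0]]]' --only "eef|ft"

```text
eef_pos: [464.5, -52.3, 13.6]
ft_force: [0.0, -0.1, 0.1]
```

Emit:
step_hand --segments '[[[0, 0, 1, 0, 0], [0, 0, 2, 0, 0], [0, 0, 2, 0, 0]]]' --only "eef|ft"

```text
eef_pos: [464.4, -52.3, 11.3]
ft_force: [0.0, 0.5, 0.7]
```

Emit:
step_hand --segments '[[[0, 0, 0.6, 0, 0], [0, 0, 0.6, 0, 0]]]' --only "eef|ft"

```text
eef_pos: [464.4, -52.3, 11.2]
ft_force: [-2.0, -0.6, 6.7]
```

Emit:
step_hand --segments '[[[0, 0, 0, 0, 0.45], [0, 0, 0, 0, 0.45], [0, 0, 0, 0, 0.45]]]' --only "open|ft"

```text
ft_force: [-0.8, 0.3, 0.9]
opening: 0.435
```

Emit:
step_hand --segments '[[[0, 0, -25, 0, 0.45], [0, 0, -60, 0, 0.45], [0, 0, -90, 0, 0.5], [0, 0, -90, 0, 0.6]]]' --quiet true

```text
ok
```

```bash
python3 to.py 469.5 172.3 90 90
```

```text
at [466.2 -52.7 105.1] yaw 90.0 -> [225.    3.3  14.8] turn 0.0 t 20.2
```

Emit:
step_hand --segments '[[[40, 0, 0, 0, 0.6], [80, 1, 0, 0, 0.6], [120, 2, 0, 0, 0.6], [160, 3, 0, 0, 0.6], [195, 3, 0, 0, 0.6]]]' --quiet true

```text
ok
```

Emit:
step_hand --segments '[[[20, 0, 0, 0, 0.6], [29, 0, 0, 0, 0.6], [29, 0, 0, 0, 0.6], [29, 0, 0, 0, 0.6]]]' --quiet true

```text
ok
```

Run:
```python
from h import *
ci=camera_info("wrist");p,d=read_camera("wrist");C=cloud(ci,d)
cv2.imwrite("pics/w6.png",p[:,:,::-1])
k=(C[...,2]>36)&(C[...,2]<55)&(abs(C[...,0]-469.5)<30)&(abs(C[...,1]-172)<30)
print(k.sum(),C[k].mean(0),C[k].min(0),C[k].max(0))
p,d=read_camera("scene");cv2.imwrite("pics/s6.png",cv2.resize(p[160:320,110:350,::-1],(720,480),interpolation=cv2.INTER_CUBIC))
```

```bash
python3 to.py 469.5 172.3 5 90
```

```text
1138 [468.47901771 171.72085832  40.80886126] [452.50161564 154.54830021  36.0760139 ] [484.95327128 187.06856567  42.78296378]
at [467.4 170.5 100.7] yaw 89.9 -> [ 1.8  2.2 95.7] turn -0.001 t 21.1
```

View pics/w6.png

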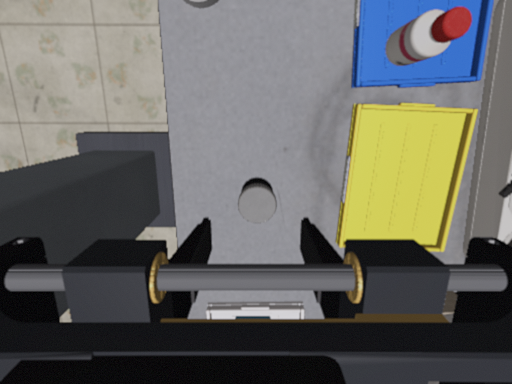

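View pics/s6.png

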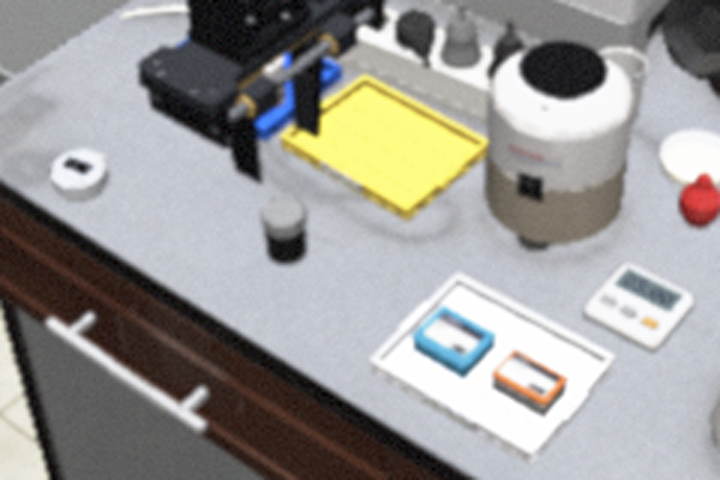

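Both cartons lie flat in the white tray (scene crop (455,338) and (530,380)). The pot is at (257,200) in the wrist view, between the fingers.

Emit:
step_hand --segments '[[[1, 1, 30, 0, 0.6], [1, 1, 60, 0, 0.6], [1, 1, 78, 0, 0.6], [1, 1, 84, 0, 0.6], [1, 1, 84, 0, 0.6]]]' --quiet true

```text
ok
```

Emit:
step_hand --segments '[[[0, 0, 0, 0, 0.6], [0, 0, 0, 0, 0], [0, 0, 0, 0, 0], [0, 0, 0, 0, 0], [0, 0, 0, 0, 0]]]' --only "eef|ft"

```text
eef_pos: [468.6, 172.8, 17.5]
ft_force: [0.6, -0.3, -0.7]
```

Emit:
step_hand --segments '[[[0, 0, 0, 0, 0], [0, 0, 0, 0, 0], [0, 0, 0, 0, 0]]]'

```text
t: 22.13
eef_pos: [468.6, 172.8, 17.3]
tcp_rot: [3.141, -0.0, 1.571]
ft_force: [-0.7, -0.2, 6.6]
opening: 0.338
grip_force: 30.0
```

Emit:
step_hand --segments '[[[0, 0, -20, 0, 0], [0, 0, -60, 0, 0], [0, 0, -85, 0, 0], [0, 0, -85, 0, 0]]]'

```text
t: 22.47
eef_pos: [470.1, 173.2, 106.0]
tcp_rot: [3.135, -0.002, 1.571]
ft_force: [-0.3, 0.1, -0.9]
opening: 0.339
grip_force: 30.0
```

```bash
python3 to.py 585 197 100 90
```

```text
at [470.1 173.2 106. ] yaw 90.0 -> [ 23.7 114.9   6.8] turn 0.0 t 22.5
```

Emit:
step_hand --segments '[[[7, 30, 0, 0, 0], [14, 60, 0, 0, 0], [20, 90, 0, 0, 0], [23, 108, 0, 0, 0], [24, 115, 0, 0, 0]]]' --quiet true

```text
ok
```

Emit:
step_hand --segments '[[[0, 0, 0, 0, 0], [0, 0, 25, 0, 0], [0, 0, 50, 0, 0], [0, 0, 65, 0, 0], [0, 0, 70, 0, 0]]]' --quiet true

```text
ok
```

Emit:
step_hand --segments '[[[0, 0, 1, 0, 0], [0, 0, 1, 0, 0]]]' --only "ft"

```text
ft_force: [-0.2, 0.3, -0.5]
```

```bash
python3 to.py 585 197 21.4 90
```

```text
at [582.9 196.7  31.2] yaw 90.0 -> [0.3 2.1 9.8] turn 0.0 t 23.5
```

Emit:
step_hand --segments '[[[0, 1, 3, 0, 0], [0, 1, 6, 0, 0], [0, 1, 8, 0, 0], [0, 1, 9, 0, 0], [0, 1, 9, 0, 0]]]' --only "eef|ft"

```text
eef_pos: [584.3, 196.7, 21.8]
ft_force: [-1.2, 0.2, -0.3]
```

Emit:
step_hand --segments '[[[0, 0, 0.7, 0, 0], [0, 0, 0.7, 0, 0]]]' --only "eef|ft"

```text
eef_pos: [584.4, 196.7, 21.4]
ft_force: [0.0, -0.0, 2.1]
```

Emit:
step_hand --segments '[[[0, 0, 0, 0, 0.5], [0, 0, 0, 0, 0.5], [0, 0, 0, 0, 0.5]]]' --only "open|ft"

```text
ft_force: [-0.4, -1.0, -0.0]
opening: 0.478
```

Emit:
step_hand --segments '[[[0, 0, -25, 0, 0.5], [0, 0, -65, 0, 0.5], [0, 0, -105, 0, 0.6], [0, 0, -140, 0, 0.6], [0, 0, -140, 0, 0.6]]]' --quiet true

```text
ok
```

Emit:
step_hand --segments '[[[0, -40, 0, 0, 0.6], [0, -80, 0, 0, 0.6], [0, -110, 0, 0, 0.6], [0, -120, 0, 0, 0.6], [0, -120, 0, 0, 0.6]]]'

```text
t: 25.13
eef_pos: [462.7, 196.8, 161.5]
tcp_rot: [-3.141, -0.0, 1.572]
ft_force: [0.0, -0.1, 1.2]
opening: 0.601
grip_force: 0.0
```

Run:
```python
from h import *
p,d=read_camera("scene");q,_=read_camera("top")
cv2.imwrite("pics/f.png",np.hstack([cv2.resize(a[:,:,::-1],(400,300) if 0 else s,interpolation=cv2.INTER_CUBIC) for a,s in [(p[140:320,110:330],(400,327)),(q[170:320,80:280],(400,327))]]))
```

```text
(no output)
```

View pics/f.png

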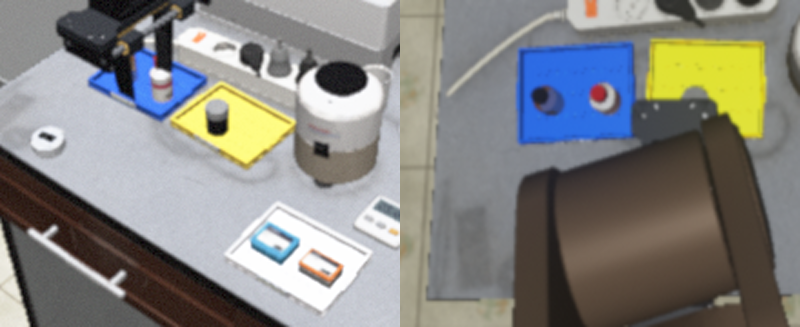

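The final view shows the pot in the yellow tray (217,117), both bottles in the blue tray, the cartons in the white tray, and the counter (47,140) and timer untouched. The arm is clear.

```bash
python3 -c "from cell import job_done;print(job_done())"
```

```text
the job is handed in; nothing more can be done
None
```

All five items are in their trays, upright and flat in the final camera views. The tally counter and timer were left alone, and the job was handed in at about 25 s.

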